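# Refit a hotplate's slotted knob and turn the plate off

## Robot

A 6-joint arm with a two-finger parallel gripper is mounted at the origin on a cart in front of the work surface, level with it; the furniture and walls round the work are solid. World frame = base frame: x ahead of the robot, y to its left, z up, the work surface at z = 0. Lengths are in m, angles in rad, forces in N, time in s.
With the tool pointing down it reaches from about 0.35 to 0.975 m from the base axis. Payload 4.9 kg.
Tool frame: the origin (TCP) lies at the very end of the fingers, on their centre line; the grasp point (between the pads) lies 19 mm behind it; x points along the fingers, y is the direction in which the jaws open and shut, and the axes are right-handed (so a half turn about x gives the same grasp; the last joint's range is limited). The gripper opens to 85 mm and grips with 20 to 120 N. Pads are 22 mm wide; open, the fingers measure 114 mm over their backs; the gripper's body (76 mm by 85 mm) begins 54 mm behind the grasp point. The pads swing forward as they close: fully open they stand 13 mm farther back than shut.
Start: joints at [0.993, 0.053, 1.613, -0, 1.476, -0.119], TCP at [0.277, 0.56, 0.231] pointing down, gripper open.
Joint ranges: [-3.01, 3.01], [-1.01, 2.22], [0.06, 2.58], [-1.02, 4.17], [0.09, 2.62], [-3.14, 3.14]. Speed limits (rad/s): [2.57, 2.57, 3.14, 3.14, 3.14, 3.14].

## Interface

Orientations are given as a rotation vector (axis times angle).
In Python, from station import ctrl, get_image, calibration, finish_job, search_frame, cut_out, mark_of gives the robot as it stands. The module is installed in compiled form; this text tells all that it offers.
- The arm moves only by the tool arm_command, never from a script. Its argument "plan" is a list that holds one entry, the list of rows, each a list of 7 numbers: the shift along the tool's x, y, z in m, then the turn, a rotation vector about the tool's x, y, z in degrees, then the finger opening in m, from 0 to 0.0854. A call has 1 to 20 rows; each row shifts and turns the pose as measured when the row begins, along the tool's axes as they then stand; what a row does not reach is not made up. A row lasts 1/12 s, in which the tool goes at most 41.7 mm and 7.16 degrees, less where a joint would pass 70% of its speed; a pose out of reach is approached as far as the arm can. A call with a gripper value outside its range is refused whole. The fingers move at their own pace and stop on an object; "squeeze" is the grip in N (left out, the last holds). Time passes only in rows, so rows that do not move let the fingers close. It gives the time, the measured TCP pose, the force and the opening at its end, in the units of the state.
- ctrl.get_obs(): the state, without advancing time (a new reading comes with each control period).
- get_image(name): name is "scene" or "side" or "wrist"; returns the picture (384x512x3 uint8, red, green, blue); there is no depth.
- calibration(name): a dict with "fx", "fy", "cx", "cy" (pixels), "cam_to_world" (4x4, takes a point from camera to world coordinates); the wrist camera has in their place "hand_eye" (4x4, takes a point from camera to tool coordinates, whose origin is the TCP and whose axes are the tool frame's). Camera axes: x right, y down, z forward; pixel columns grow to the right and rows downward; lengths in m; the calibration is good to about 2 mm. The wrist camera is an equidistant fisheye: a pixel r from the principal point sees the ray r / f radians off the axis. A picture is of the moment at which its call begins: read the wrist's pose just before it. calibration takes no time and is no camera call.
- finish_job(): hands the job in, once; it reports no verdict.
Trained networks look in the newest picture that a camera, given by its name, has taken for a name from the list of things; names that differ only in an ending like _2 or _b are one class to them, and where a whole thing is asked for, a point or a joint stands for the part that bears it (a point fixed in the world has none). Each returns a list of dicts, best first, with "conf" (0 to 1); they miss things now and then, are a little off and sometimes report something else, mostly with a low value. They report only what shows in the picture. A call takes as long as a camera call. They do not tell look-alikes from the thing itself.
- search_frame(camera, thing): "at" ([x, y, z] in m, in the coordinates of the camera as it stood for that picture, good to about 4 mm: the middle of the surface that is visible of it).
- cut_out(camera, thing): "mask" (384x512 bool, what is visible of it).
- mark_of(camera, thing): "at" ([x, y, z] in m, in the coordinates of the camera as it stood for that picture, good to about 4 mm: a listed point, or the origin of a listed thing).
The state is a dict: "t": time; "q": joint angles; "dq": joint speeds; "effort": joint torques, N m; "tool_pos": TCP position; "tool_rot": TCP orientation; "contact_force": force on the tool from outside, world axes, zero at the start; "wrist_torque": the same for the moment, N m; "opening": finger opening in m.
Only numpy, scipy, OpenCV 4.12 (cv2) and the standard library are available. Lean on these libraries where they do the work, as an engineer would, in place of code of your own. Each camera call takes 0.05 s, during which the arm holds its last target. There are 200 camera calls.

## Task

The control knob has come off the tabletop hotplate while the plate was left on under the pot. Pick up the knob, put it on the flat spindle of the sloping panel and, pressing lightly, turn it until its slot finds the spindle as it now stands and the knob drops home against the panel; then turn it clockwise to off (white line on the grip pointing straight up the slope at the red mark) and let go, leaving it seated there. Leave the jam jar, the mug and the tin where they stand.

Things in the scene. Friction and masses are not known exactly. Their poses are not given: they have to be found in the camera images.
- knob: Loose control knob: black, round, 68 mm across, 26 mm high, with a straight grip bar across its top (64 mm long, 14 wide, rising 30 mm more; white line along it). About 120 g. Starts upright on the worktop, bar up. Origin: centre of its underside; z up through the bar, x along the bar. Knob and spindle are alike after a half turn: either way round will do.
- knob_slot (a point): Point on the knob's axis, 6 mm above its underside, axes as the knob's: floor of a round recess 35 mm across and 6 mm deep in the underside. In this floor is a slot 33 x 10.8 mm, 15 mm deep, its long side parallel to the bar, which fits the spindle's blade.
- panel: Sloping steel control panel (108 mm up the slope, 284 mm wide) on the front of the cream hotplate, fixed. Origin: on its outer surface, on the spindle's axis. z: out of the panel along that axis, 25 degrees from vertical, leaning towards the robot; x: straight up the slope, to the red off mark 45 mm from the origin. The knob is home when its underside lies on this surface.
- spindle_tip (a point): Point on the spindle's axis, 19 mm out from the panel (axes as the panel's; they do not turn with the spindle): tip of the brass spindle, a flat blade 30 x 8 mm, its last 6 mm tapering to 26 x 4. Off: blade along x. It starts an unknown 0.55 to 1.45 rad anticlockwise of off (positive about z), not reported. Stiff (0.25 N m), stays as left; hard stops at off and 1.6 rad.
- knob_stop (a point): Point on the spindle's axis, 13 mm out from the panel (axes as the panel's): here the knob's underside stays while the blade's tip rubs on the recess floor. With the slot in line within about 0.09 rad the knob can drop these 13 mm to the panel. Once home it has about 0.09 rad of free play either way on the blade, and its weight keeps it on.
- hob: Hotplate: cream housing 255 mm deep, 300 wide, flat deck 77 mm high behind the sloping panel, a black plate on it and an open steel pot on that (140 mm across without its two side handles, rim 0.175 m above the worktop). All fixed. Origin: on its underside, midway across, 160 mm behind its front edge; x to its back, y to its left, z up. The panel's origin lies at x -112, y 0, z 57 mm.
- jam_jar: Jam jar with a pale lid, 65 mm across, 83 mm high; bystander, loose. Origin: centre of its underside.
- mug: White mug, 83 mm across (116 mm with its handle), 94 mm high; bystander, loose. Origin: on its underside, midway between handle and far wall.
- fish_tin: Flat oval-cornered fish tin, 63 x 105 x 26 mm; bystander, loose. Origin: centre of its underside, long side along y.
Not all that is in view belongs to the job. There is more than one size of the knob; the one meant has the size given above.

How it is judged:
On the way, in this order (a step that is already met when the one before it is completed fails the run):
1. the knob has dropped home on the spindle (within 6 mm of the panel's origin) while the spindle is still on (bar more than 0.4 rad from off) (distance between knob and panel below 0.006 m and angle between the z axis of knob and the z axis of panel, either way round below 0.12 rad and angle between the x axis of knob and the x axis of panel, either way round above 0.4 rad), for 0.1 s.
2. the knob, still home, has been turned to off (bar within 0.17 rad of straight up the slope) (distance between knob and panel below 0.006 m and angle between the x axis of knob and the x axis of panel, either way round below 0.17 rad), for 0.1 s.
At the end, for the whole second after the job is handed in: The knob sits home on the spindle (origin within 6 mm of the panel's origin, its axis within 0.12 rad of the spindle's), its bar within 0.17 rad of straight up the slope (off), at rest and released (all of step 2 and angle between the z axis of knob and the z axis of panel, either way round below 0.12 rad and linear speed of knob below 0.02 m/s); the robot touches nothing.
It fails at once if the jam jar, the mug or the tin is moved more than 30 mm (distance of any of jam_jar, mug, fish_tin from where it was at the start of the episode above 0.03 m).
It also fails if it takes over 58 s, if anything falls off the work surface, if the arm or the gripper's body presses on something with over 40 N, if the wrist force passes 120 N, or if a joint passes its speed limit or range.

## Working session

There is one attempt and no reset: what is moved stays moved. The work goes in short steps, Python scripts to look and compute and a tool call to move; the robot and the scene stay as the last step left them, time stands still between calls to the robot, and variables do not carry over. Pictures are saved under pics/ and viewed, about 8 in all and at most 12, crops included, and the job is handed in when it is done.

Besides the shell and the picture viewer there is one more tool, called by a JSON object that holds its "fn" and its "kwargs". arm_command: Moves the arm, as the interface text tells. Its arguments: {"type":"object","properties":{"plan":{"type":"array","items":{"type":"array","items":{"type":"array","items":{"type":"number"}}}},"squeeze":{"type":"number"}},"required":["plan"]}

```bash
mkdir -p pics; cat > h.py <<'E'
import numpy as np, cv2
from scipy.spatial.transform import Rotation as R
from station import *
np.set_printoptions(precision=4,suppress=True)
def T_tool(o=None):
    o=o or ctrl.get_obs(); T=np.eye(4); T[:3,:3]=R.from_rotvec(o["tool_rot"]).as_matrix(); T[:3,3]=o["tool_pos"]; return T
def c2w(n):
    c=calibration(n); return T_tool()@np.array(c["hand_eye"]) if n=="wrist" else np.array(c["cam_to_world"])
def w(n,p): return (c2w(n)@np.r_[p,1])[:3]
def save(n,f,crop=None,s=1):
    im=get_image(n)
    if crop: im=im[crop[1]:crop[3],crop[0]:crop[2]]
    cv2.imwrite("pics/"+f,cv2.resize(im[...,::-1],None,fx=s,fy=s,interpolation=cv2.INTER_CUBIC))
def pix(n,P):
    c=calibration(n); p=(np.linalg.inv(c2w(n))@np.r_[P,1])[:3]
    if n=="wrist":
        th=np.arctan2(np.hypot(*p[:2]),p[2]); d=p[:2]/np.hypot(*p[:2])*th
    else: d=p[:2]/p[2]
    return np.array([c["cx"]+c["fx"]*d[0],c["cy"]+c["fy"]*d[1]])
def ray(n,uv):
    c=calibration(n); d=np.array([(uv[0]-c["cx"])/c["fx"],(uv[1]-c["cy"])/c["fy"]])
    if n=="wrist":
        th=np.hypot(*d); v=np.r_[d/max(th,1e-9)*np.sin(th),np.cos(th)]
    else: v=np.r_[d,1]
    T=c2w(n); v=T[:3,:3]@v; return T[:3,3],v/np.linalg.norm(v)
E
python3 - <<'E'
from h import *
o=ctrl.get_obs(); print(o)
A=[]
for n in ["scene","side","wrist"]:
    im=get_image(n); A.append(im); cv2.imwrite(f"pics/{n}0.png",im[...,::-1])
    print(n,c2w(n))
    for th in ["knob","panel","hob","spindle_tip","jam_jar","mug","fish_tin"]:
        for r in mark_of(n,th)[:4]: print(n,th,round(r["conf"],2),w(n,r["at"]),pix(n,w(n,r["at"])).round())
cv2.imwrite("pics/both.png",cv2.resize(np.vstack([A[0],A[1]])[...,::-1],None,fx=.78,fy=.78))
E
```

```text
{'t': 0.0, 'q': array([ 0.993 ,  0.0534,  1.6143,  0.    ,  1.476 , -0.119 ]), 'dq': array([ 0.0002,  0.0005, -0.0015,  0.    ,  0.0016, -0.0007]), 'effort': array([  0.0016, -39.3659, -37.019 ,   0.0001,   0.0067,  -0.    ]), 'tool_pos': array([0.2765, 0.5598, 0.23  ]), 'tool_rot': array([ 0.3582,  1.5414, -0.3614]), 'contact_force': array([-0.2972,  1.0086,  0.0524]), 'wrist_torque': array([-0.0419, -0.0085, -0.0577]), 'opening': 0.08564392072785865}
scene [[ 0.5339 -0.5377  0.6525 -0.0421]
 [-0.8454 -0.3508  0.4027 -0.5309]
 [ 0.0124 -0.7667 -0.6419  0.7062]
 [ 0.      0.      0.      1.    ]]
scene knob 0.88 [ 0.4623 -0.3728  0.002 ] [309. 277.]
scene knob 0.76 [ 0.5345 -0.1349  0.0011] [243. 221.]
scene knob 0.74 [ 0.4655 -0.2424 -0.0047] [263. 255.]
scene panel 0.58 [0.6127 0.114  0.0578] [190. 161.]
scene panel 0.5 [ 0.6408 -0.208  -0.0006] [285. 209.]
scene hob 0.65 [ 0.7284  0.1127 -0.0014] [215. 159.]
scene spindle_tip 0.73 [0.6061 0.1125 0.0809] [188. 156.]
scene jam_jar 0.76 [ 0.6413 -0.2079 -0.0021] [285. 209.]
scene mug 0.71 [ 0.6413 -0.382   0.0033] [341. 232.]
scene f
[... 339 characters left out ...]
02 ] [250. 224.]
side panel 0.81 [0.6107 0.1114 0.0594] [241. 168.]
side hob 0.76 [0.7242 0.1118 0.0044] [273. 179.]
side spindle_tip 0.82 [0.6063 0.1131 0.0756] [240. 163.]
side jam_jar 0.74 [ 0.6459 -0.2154  0.0016] [300. 231.]
side mug 0.69 [0.6118 0.117  0.0724] [241. 163.]
side mug 0.61 [ 0.6424 -0.3809 -0.    ] [331. 265.]
side fish_tin 0.84 [ 0.406  -0.0761  0.0001] [196. 224.]
wrist [[ 0.4426  0.854   0.2735  0.2081]
 [ 0.8967 -0.4219 -0.1337  0.5927]
 [ 0.0012  0.3045 -0.9525  0.3743]
 [ 0.      0.      0.      1.    ]]
wrist knob 0.72 [ 0.4666 -0.2475 -0.0038] [ 25. 361.]
wrist knob 0.71 [ 0.4648 -0.3712  0.001 ] [  7. 365.]
wrist fish_tin 0.64 [ 0.4055 -0.0808  0.0008] [ 37. 339.]
```

View pics/scene0.png

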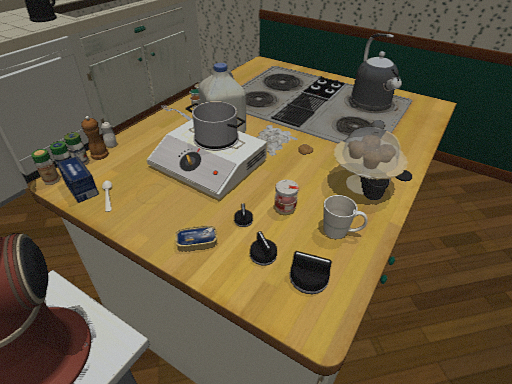

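View pics/side0.png

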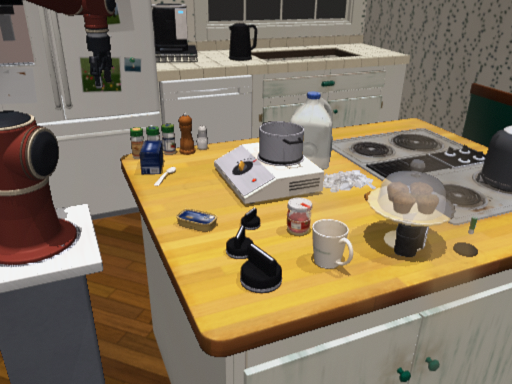

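Candidates in the scene picture: small knob (243,218), middle knob (263,248) and large knob (311,272). I'll overlay a 68 mm base circle on each and measure.

```bash
python3 - <<'E'
from h import *
out=[]
for n,cr in [("scene",(215,195,345,300)),("side",(200,195,300,300))]:
    im=get_image(n).copy(); S=6
    c=np.ascontiguousarray(cv2.resize(im[cr[1]:cr[3],cr[0]:cr[2]],None,fx=4,fy=4,interpolation=cv2.INTER_CUBIC))
    rs=cut_out(n,"knob"); 
    for x,y in [(.464,-.3735),(.465,-.2445),(.537,-.133)]:
        P=[((pix(n,[x+.034*np.cos(a),y+.034*np.sin(a),0])-cr[:2]+.5)*4).astype(int) for a in np.linspace(0,6.28,60)]
        cv2.polylines(c,[np.array(P)],True,(255,0,0),1)
    for r in rs:
        m=r["mask"]; v,u=np.nonzero(m); C=np.array([u.mean(),v.mean()]); 
        # horizontal extent at max-width row
        o,d=ray(n,C); dist=-o[2]/d[2]; print(n,round(r["conf"],2),C.round(),"bbox w mm",(np.ptp(u)+1)/calibration(n)["fx"]*dist*1000*abs(d@c2w(n)[:3,2]))
    out.append(c)
h=max(o.shape[0] for o in out)
out=[cv2.copyMakeBorder(o,0,h-o.shape[0],0,0,cv2.BORDER_CONSTANT) for o in out]
b=np.hstack(out); s=800/b.shape[1]; cv2.imwrite("pics/knobs.png",cv2.resize(b[...,::-1],None,fx=s,fy=s,interpolation=cv2.INTER_AREA))
E
```

```text
scene 0.65 [263. 250.] bbox w mm 74.099706757665
scene 0.64 [243. 217.] bbox w mm 53.476387025042044
scene 0.58 [310. 273.] bbox w mm 103.73702999752416
scene 0.36 [192. 163.] bbox w mm 289.342757647738
side 0.7 [260. 271.] bbox w mm 96.42916628903397
side 0.67 [251. 219.] bbox w mm 49.66540630633596
side 0.64 [238. 244.] bbox w mm 70.34040701240565
```

View pics/knobs.png

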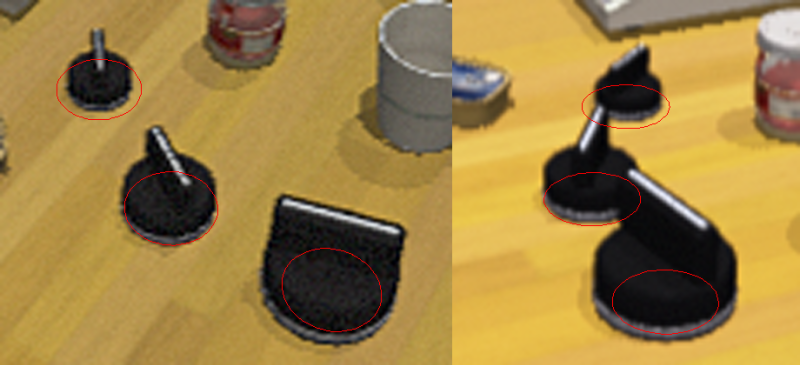

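The middle knob at (263,250) fits the description. Its base matches the 68 mm circle in both views; the other two are clearly about 50 mm and 100 mm. Next I'll work out the bar's yaw and the tool yaws, then move.

```bash
python3 - <<'E'
from h import *
def onz(n,uv,z):
    o,d=ray(n,uv); return o+d*(z-o[2])/d[2]
a,b=onz("scene",(259,231.8),.056),onz("scene",(268.8,247.9),.056)
# side crop: origin x offset 452/3.478
k=3.478; s=lambda u,v:(200+(u-452)/k,195+v/k)
c,d=onz("side",s(606,107),.056),onz("side",s(583,150),.056)
print(a,b,np.arctan2(*(b-a)[1::-1]),np.linalg.norm(b-a)); print(c,d,np.arctan2(*(d-c)[1::-1]),np.linalg.norm(d-c),(a+b)/2,(c+d)/2)
T=T_tool(); print(T); print(calibration("wrist")["hand_eye"], calibration("wrist")["fx"])
def go(p,rv): # relative to current tool
    Tt=T; Rr=R.from_matrix(T[:3,:3].T@rv); return T[:3,:3].T@(np.array(p)-T[:3,3]),Rr.as_rotvec(degrees=True)
# target: down, tool z,y yaw such that camera behind: use rotation about world z by -phi
for ps in [-0.46]:
    Rn=np.array([[0,0,1],[0,1,0],[-1,0,0.]]); print(Rn, go([.46,.113,.28],Rn))
E
```

```text
[ 0.4787 -0.2206  0.056 ] [ 0.4474 -0.2675  0.056 ] -2.1601357953885767 0.05635040008076614
[ 0.4859 -0.2215  0.056 ] [ 0.4497 -0.2694  0.056 ] -2.2176015662277813 0.0599666507773807 [ 0.463 -0.244  0.056] [ 0.4678 -0.2455  0.056 ]
[[-0.      0.4429  0.8966  0.2768]
 [-0.      0.8966 -0.4429  0.5603]
 [-1.     -0.      0.      0.2313]
 [ 0.      0.      0.      1.    ]]
[[-0.0012 -0.3044  0.9525 -0.143 ]
 [ 1.     -0.      0.0012 -0.0015]
 [-0.0003  0.9525  0.3044 -0.0759]
 [ 0.      0.      0.      1.    ]] 297.3186396354542
[[ 0.  0.  1.]
 [ 0.  1.  0.]
 [-1.  0.  0.]] (array([-0.0487, -0.3199,  0.3624]), array([-26.2897,  -0.0004,   0.002 ]))
```

{"fn": "arm_command", "kwargs": {"plan": [[[0, 0, 0, -6.6, 0, 0, 0.085], [0, 0, 0, -6.6, 0, 0, 0.085], [0, 0, 0, -6.6, 0, 0, 0.085], [0, 0, 0, -6.5, 0, 0, 0.085], [-0.004, -0.037, 0.0153, 0, 0, 0, 0.085], [-0.004, -0.037, 0.0153, 0, 0, 0, 0.085], [-0.004, -0.037, 0.0153, 0, 0, 0, 0.085], [-0.004, -0.037, 0.0153, 0, 0, 0, 0.085], [-0.004, -0.037, 0.0153, 0, 0, 0, 0.085], [-0.004, -0.037, 0.0153, 0, 0, 0, 0.085], [-0.004, -0.037, 0.0153, 0, 0, 0, 0.085], [-0.004, -0.037, 0.0153, 0, 0, 0, 0.085], [-0.004, -0.037, 0.0153, 0, 0, 0, 0.085], [-0.004, -0.037, 0.0153, 0, 0, 0, 0.085], [-0.004, -0.037, 0.0153, 0, 0, 0, 0.085], [-0.004, -0.037, 0.0153, 0, 0, 0, 0.085], [0, 0, 0, 0, 0, 0, 0.085], [0, 0, 0, 0, 0, 0, 0.085]]]}}

```text
t: 2.9
tool_pos: [0.4779, 0.1041, 0.2815]
tool_rot: [-0.023, 1.564, 0.021]
contact_force: [0.3, -0.1, -0.5]
opening: 0.0849
```

```bash
cat > look.py <<'E'
from h import *
import sys
o=ctrl.get_obs(); T=T_tool(o); print(o["t"],T,o["q"],o["contact_force"])
f=sys.argv[1]; im=get_image("wrist")
for th in sys.argv[2:]:
    for r in mark_of("wrist",th)[:4]: print(th,round(r["conf"],2),w("wrist",r["at"]),pix("wrist",w("wrist",r["at"])).round())
cv2.imwrite("pics/"+f,im[...,::-1])
E
python3 look.py w1.png panel spindle_tip hob knob knob_stop; python3 - <<'E'
import cv2
im=cv2.imread("pics/w1.png"); cv2.imwrite("pics/w1b.png",cv2.resize(im,None,fx=1.5,fy=1.5,interpolation=cv2.INTER_CUBIC))
E
```

```text
2.9 [[ 0.0064 -0.0284  0.9996  0.4779]
 [-0.0011  0.9996  0.0284  0.1041]
 [-1.     -0.0013  0.0064  0.2815]
 [ 0.      0.      0.      1.    ]] [ 0.063  -0.3099  1.86   -0.0015  1.5851 -1.5362] [ 0.3153 -0.1026 -0.4509]
panel 0.83 [0.6155 0.1136 0.0611] [262. 259.]
spindle_tip 0.96 [0.6062 0.1171 0.0756] [264. 259.]
hob 0.69 [ 0.725   0.1132 -0.0014] [258. 294.]
knob 0.96 [ 0.4665 -0.369   0.0002] [  8. 149.]
knob 0.64 [ 0.5371 -0.1309 -0.0042] [113. 187.]
knob_stop 0.71 [0.6076 0.115  0.0678] [262. 257.]
knob_stop 0.28 [ 0.465  -0.2427 -0.0041] [ 56. 145.]
```

View pics/w1b.png

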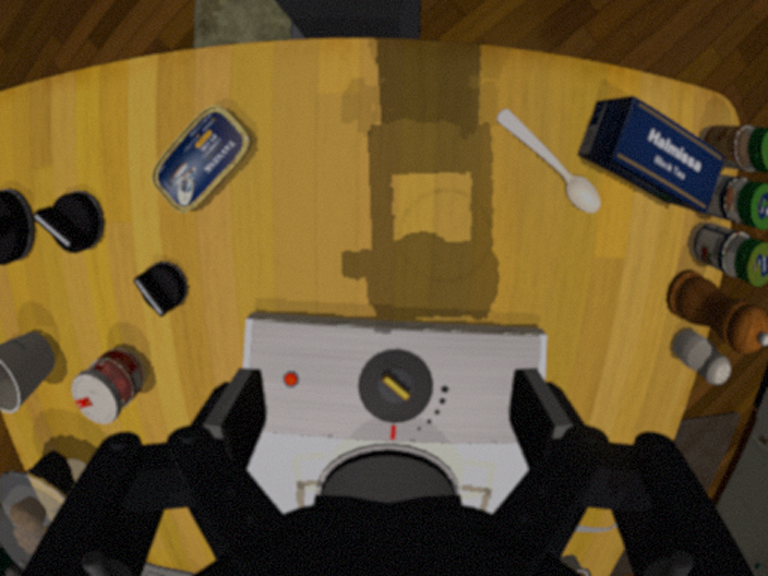

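The wrist picture shows the brass blade at (396,386) in the enlarged crop. The red mark is straight up the slope at (393,432) and the blade lies anticlockwise of off. I'll measure the blade angle and centre by colour.

```bash
cat > blade.py <<'E'
from h import *
import sys
f=sys.argv[1]; im=cv2.imread("pics/"+f); hsv=cv2.cvtColor(im,cv2.COLOR_BGR2HSV)
n=np.array([-np.sin(.4363),0,np.cos(.4363)]); X=np.array([np.cos(.4363),0,np.sin(.4363)]); O=np.array([.6137,.1132,.057])
c=pix("wrist",O+.019*n); print(c)
def hit(uv,h):
    o,d=ray("wrist",uv); return o+d*(((O+h*n-o)@n)/(d@n))
def blob(lo,hi,cen,rad):
    m=cv2.inRange(hsv,lo,hi); z=np.zeros_like(m); cv2.circle(z,tuple(int(x) for x in cen),rad,255,-1); m&=z
    k,l,s,ce=cv2.connectedComponentsWithStats(m); i=1+np.argmax(s[1:,4]); return np.argwhere(l==i)[:,::-1],ce[i]
px,ce=blob((15,90,80),(35,255,255),c,14)
P=np.array([hit(u,.017)for u in px]); q=P-P.mean(0); a=np.c_[q@X,q[:,1]]; ev,V=np.linalg.eigh(a.T@a); v=V[:,1]; v=v if v[1]>0 else -v
print("blade px",len(px),ce,"centre@tip-> axis base",P.mean(0)-.017*n,"angle",np.arctan2(v[1],v[0]),"len,w",np.sqrt(ev[::-1]/len(px)*12))
px,ce=blob((0,120,80),(8,255,255),pix("wrist",O+.045*X),9); print("red",ce,hit(ce,0),hit(ce,0)-O, (hit(ce,0)-O)@X)
E
python3 blade.py w1.png
```

```text
[260.9559 258.2645]
blade px 119 [263.7479 258.5546] centre@tip-> axis base [0.6142 0.1171 0.0572] angle 0.9025333340433687 len,w [0.029  0.0076]
red [261.8  287.76] [0.6542 0.1163 0.0759] [0.0405 0.0031 0.0189] 0.04471343631498688
```

{"fn": "arm_command", "kwargs": {"plan": [[[0.011, -0.039, -0.0025, 0, 0, 0, 0.085], [0.011, -0.039, -0.0025, 0, 0, 0, 0.085], [0.011, -0.039, -0.0025, 0, 0, 0, 0.085], [0.011, -0.039, -0.0025, 0, 0, 0, 0.085], [0.011, -0.039, -0.0025, 0, 0, 0, 0.085], [0.011, -0.039, -0.0025, 0, 0, 0, 0.085], [0.011, -0.039, -0.0025, 0, 0, 0, 0.085], [0.011, -0.039, -0.0025, 0, 0, 0, 0.085], [0.011, -0.039, -0.0025, 0, 0, 0, 0.085], [0, 0, 0, 7.1, 0, 0, 0.085], [0, 0, 0, 7.1, 0, 0, 0.085], [0, 0, 0, 7.1, 0, 0, 0.085], [0, 0, 0, 7.1, 0, 0, 0.085], [0, 0, 0, 7.1, 0, 0, 0.085], [0, 0, 0, 7.1, 0, 0, 0.085], [0, 0, 0, 7.1, 0, 0, 0.085], [0, 0, 0, 7.1, 0, 0, 0.085], [0, 0, 0, 7.1, 0, 0, 0.085], [0, 0, 0, 7.1, 0, 0, 0.085]]]}}

```text
t: 4.78
tool_pos: [0.4768, -0.2368, 0.1744]
tool_rot: [0.925, 1.366, -0.909]
contact_force: [0.7, -0.2, -0.1]
opening: 0.0852
```

{"fn": "arm_command", "kwargs": {"plan": [[[0, 0, 0, 7.1, 0, 0, 0.085], [0, 0, 0, 7.1, 0, 0, 0.085], [0, 0, 0, 7.1, 0, 0, 0.085], [0, 0, 0, 7.1, 0, 0, 0.085], [0, 0, 0, 7.1, 0, 0, 0.085], [0, 0, 0, 7.1, 0, 0, 0.085], [0, 0, 0, 7.1, 0, 0, 0.085], [0, 0, 0, 7.1, 0, 0, 0.085], [0, 0, 0, 0, 0, 0, 0.085]]]}}

```text
t: 5.53
tool_pos: [0.4808, -0.2246, 0.1727]
tool_rot: [1.652, 0.862, -1.636]
contact_force: [-0.8, -0.2, 0.1]
opening: 0.0848
```

```bash
python3 look.py w2.png knob knob_slot
```

```text
5.5333 [[ 0.0055  0.8199 -0.5725  0.4808]
 [ 0.0091 -0.5725 -0.8198 -0.2246]
 [-0.9999 -0.0007 -0.0106  0.1727]
 [ 0.      0.      0.      1.    ]] [-0.583  -0.1316  1.8912  0.0109  1.3823  0.0246] [-0.7761 -0.2023  0.1421]
knob 0.93 [ 0.5379 -0.1363 -0.0037] [253.  77.]
knob 0.85 [ 0.4635 -0.2488 -0.0032] [256. 199.]
knob 0.78 [ 0.466  -0.3713  0.0001] [313. 274.]
knob_slot 0.75 [ 0.4642 -0.2464  0.0045] [255. 199.]
knob_slot 0.64 [ 0.5371 -0.1349  0.005 ] [251.  75.]
```

View pics/w2.png

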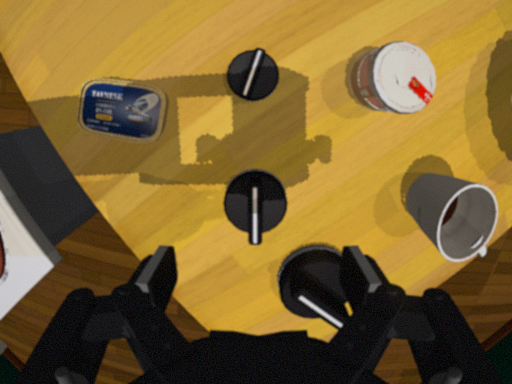

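```bash
python3 - <<'E'
from h import *
im=cv2.imread("pics/w2.png"); g=cv2.cvtColor(im,cv2.COLOR_BGR2GRAY)
z=np.zeros_like(g); cv2.circle(z,(256,208),40,255,-1); hsv=cv2.cvtColor(im,cv2.COLOR_BGR2HSV)
m=((g>150)&(hsv[...,1]<60)&(z>0)).astype(np.uint8); k,l,s,c=cv2.connectedComponentsWithStats(m); i=1+np.argmax(s[1:,4]); px=np.argwhere(l==i)[:,::-1]; print(s[i])
def onz(uv,zz):
    o,d=ray("wrist",uv); return o+d*(zz-o[2])/d[2]
P=np.array([onz(u,.056) for u in px])[:,:2]; C=P.mean(0); _,S,V=np.linalg.svd(P-C); t=(P-C)@V[0]
mid=C+V[0]*(t.max()+t.min())/2
print("bar mid",mid,"yaw",np.arctan2(V[0][1],V[0][0]),"len",np.ptp(t))
d=((g<60)&(z>0)).astype(np.uint8); d=cv2.morphologyEx(d,cv2.MORPH_CLOSE,np.ones((9,9)))
cs,_=cv2.findContours(d,0,2); cc=max(cs,key=cv2.contourArea); e,r=cv2.minEnclosingCircle(cc); print(e,r)
u=np.argwhere(d>0); xs=[ (row,np.nonzero(d[row])[0].min(),np.nonzero(d[row])[0].max()) for row in range(170,240,8) if d[row].any()]; print(xs)
T=T_tool(); tgt=np.array([.4645,-.2455,.031]); print("tool delta",T[:3,:3].T@(np.r_[mid,.031]-T[:3,3]))
E
```

```text
[253 213   4  30 116]
bar mid [ 0.4574 -0.2566] yaw -2.175335550332174 len 0.03032002830659073
(255.0, 206.54794311523438) 36.67096710205078
[(170, np.int64(252), np.int64(257)), (178, np.int64(234), np.int64(276)), (186, np.int64(228), np.int64(282)), (194, np.int64(226), np.int64(284)), (202, np.int64(224), np.int64(285)), (210, np.int64(225), np.int64(285)), (218, np.int64(229), np.int64(281)), (226, np.int64(236), np.int64(274)), (234, np.int64(249), np.int64(260))]
tool delta [ 0.1413 -0.0011  0.0406]
```

{"fn": "arm_command", "kwargs": {"plan": [[[0, -0.0004, 0.009, 0, -0.6, 0, 0.085], [0, -0.0004, 0.009, 0, 0, 0, 0.085], [0, -0.0003, 0.008, 0, 0, 0, 0.085], [0.03, 0, 0, 0, 0, 0, 0.085], [0.03, 0, 0, 0, 0, 0, 0.085], [0.025, 0, 0, 0, 0, 0, 0.085], [0.015, 0, 0, 0, 0, 0, 0.085], [0, 0, 0, 0, 0, 0, 0.085], [0, 0, 0, 0, 0, 0, 0.085]]]}}

```text
t: 6.43
tool_pos: [0.4627, -0.2536, 0.0725]
tool_rot: [1.633, 0.855, -1.633]
contact_force: [0.5, 0.2, 0.4]
opening: 0.085
```

```bash
python3 look.py w3.png knob knob_slot; python3 - <<'E'
from h import *
T=T_tool()
for p in ([.4645,-.2455,.031],[.463,-.248,.031]): print(T[:3,:3].T@(np.array(p)-T[:3,3]))
E
```

```text
6.4333 [[ 0.0036  0.8258 -0.564   0.4627]
 [-0.0065 -0.564  -0.8258 -0.2536]
 [-1.      0.0067  0.0033  0.0725]
 [ 0.      0.      0.      1.    ]] [-0.6409 -0.0281  1.9735 -0.0032  1.1894 -0.0405] [0.4819 0.1583 0.4195]
knob 0.89 [ 0.4671 -0.3741  0.0024] [331. 302.]
knob 0.77 [ 0.4647 -0.2475  0.0016] [251. 196.]
knob 0.75 [ 0.5375 -0.137  -0.0026] [248.  20.]
knob_slot 0.91 [ 0.4651 -0.3721  0.0085] [329. 305.]
knob_slot 0.75 [ 0.5385 -0.1329  0.0065] [244.  12.]
knob_slot 0.62 [ 0.4621 -0.2454  0.006 ] [246. 198.]
[ 0.0431 -0.0047 -0.0074]
[ 0.0432 -0.0046 -0.0045]
```

View pics/w3.png

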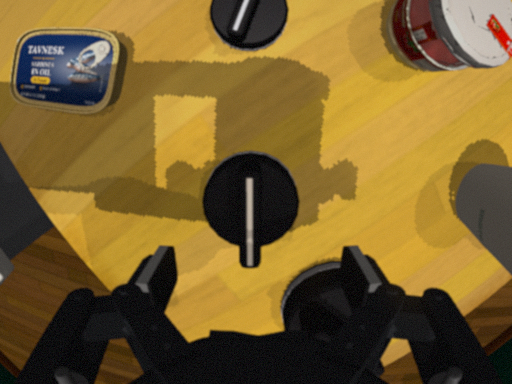

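```bash
cat > line.py <<'E'
from h import *
import sys
f,cx,cy,r=sys.argv[1],*map(int,sys.argv[2:5]); zz=float(sys.argv[5])
im=cv2.imread("pics/"+f); hsv=cv2.cvtColor(im,cv2.COLOR_BGR2HSV)
z=np.zeros(im.shape[:2],np.uint8); cv2.circle(z,(cx,cy),r,255,-1)
m=((hsv[...,2]>110)&(hsv[...,1]<70)&(z>0)).astype(np.uint8); k,l,s,c=cv2.connectedComponentsWithStats(m); i=1+np.argmax(s[1:,4]); px=np.argwhere(l==i)[:,::-1]; print(s[i])
P=[]
for u in px:
    o,d=ray("wrist",u); P.append((o+d*(zz-o[2])/d[2])[:2])
P=np.array(P); C=P.mean(0); _,S,V=np.linalg.svd(P-C); t=(P-C)@V[0]; mid=C+V[0]*(t.max()+t.min())/2
T=T_tool(); print("mid",mid,"yaw",np.arctan2(V[0][1],V[0][0]),"len",np.ptp(t),"tool delta",T[:3,:3].T@(np.r_[mid,.031]-T[:3,3]),"tool z yaw",np.arctan2(T[1,2],T[0,2]))
E
python3 line.py w3.png 250 215 55 .056; python3 -c "
from h import *
for p in ([.4645,-.2455,.026],[.4645,-.2455,0]):print(pix('wrist',p))"
```

```text
[246 178   7  88 496]
mid [ 0.4651 -0.2473] yaw -2.179262142289049 len 0.05643877950540037 tool delta [ 0.0432 -0.0032 -0.0063] tool z yaw -2.169837616340031
[247.8028 205.0782]
[248.5629 193.4195]
```

{"fn": "arm_command", "kwargs": {"plan": [[[0, -0.0032, -0.0063, 0.5, 0, -0.4, 0.085], [0.02, 0, 0, 0, 0, 0, 0.085], [0.018, 0, 0, 0, 0, 0, 0.085], [0, 0, 0, 0, 0, 0, 0.085], [0, 0, 0, 0, 0, 0, 0.085]]]}}

```text
t: 7.0
tool_pos: [0.4706, -0.2493, 0.0441]
tool_rot: [1.642, 0.839, -1.632]
contact_force: [0.9, -0.6, 1.0]
opening: 0.0849
```

```bash
python3 look.py w4.png; python3 line.py w4.png 250 235 60 .056
```

```text
7.0 [[ 0.0124  0.8201 -0.5721  0.4706]
 [-0.0122 -0.572  -0.8202 -0.2493]
 [-0.9998  0.0172  0.0029  0.0441]
 [ 0.      0.      0.      1.    ]] [-0.6255  0.0185  1.9814 -0.0029  1.1245 -0.0152] [ 0.9356 -0.6454  0.9825]
[236 210   9  85 536]
mid [ 0.4662 -0.2433] yaw -2.177376689412381 len 0.04909946114203573 tool delta [ 0.013  -0.0072 -0.0023] tool z yaw -2.179858310879292
```

{"fn": "arm_command", "kwargs": {"plan": [[[0, 0, 0, 0, 0, 0, 0.085], [0, 0, 0, 0, 0, 0, 0.085]]]}}

```text
t: 7.22
tool_pos: [0.4719, -0.2497, 0.0466]
tool_rot: [1.643, 0.836, -1.63]
contact_force: [-0.1, -0.9, 1.0]
opening: 0.0851
```

```bash
python3 -c "
from h import *
o=ctrl.get_obs();print(o['dq'],o['q'],T_tool())"
```

```text
[ 0.0037 -0.0147 -0.011  -0.0005  0.0067  0.0025] [-0.6248  0.0156  1.9795 -0.0028  1.1261 -0.0149] [[ 0.0151  0.8202 -0.5718  0.4719]
 [-0.0139 -0.5717 -0.8204 -0.2497]
 [-0.9998  0.0203  0.0028  0.0466]
 [ 0.      0.      0.      1.    ]]
```

{"fn": "arm_command", "kwargs": {"plan": [[[0, 0, 0, 0, 0, 0, 0.085], [0, 0, 0, 0, 0, 0, 0.085], [0, 0, 0, 0, 0, 0, 0.085]]]}}

```text
t: 7.47
tool_pos: [0.4732, -0.2505, 0.0492]
tool_rot: [1.643, 0.832, -1.627]
contact_force: [-0.4, 0.0, -0.4]
opening: 0.0848
```

```bash
python3 -c "
from h import *
o=ctrl.get_obs();print(o['dq'],o['q'],T_tool())"
```

```text
[ 0.0019 -0.0078 -0.0053  0.0003  0.0013  0.0003] [-0.6246  0.0128  1.9773 -0.0028  1.127  -0.0147] [[ 0.0184  0.8202 -0.5718  0.4732]
 [-0.0163 -0.5716 -0.8204 -0.2505]
 [-0.9997  0.0244  0.0029  0.0492]
 [ 0.      0.      0.      1.    ]]
```

{"fn": "arm_command", "kwargs": {"plan": [[[0.0009, -0.0097, 0.0017, 0, 0, -1.48, 0.085], [0.01, -0.0005, 0, 0, 0, -0.08, 0.085], [0.0095, -0.0005, 0, 0, 0, -0.08, 0.085], [0.0009, -0.0005, 0, 0, 0, -0.08, 0.085], [0.0009, -0.0005, 0, 0, 0, -0.08, 0.085]]]}}

```text
t: 7.88
tool_pos: [0.4616, -0.245, 0.0251]
tool_rot: [1.638, 0.864, -1.65]
contact_force: [-0.2, -0.4, -0.6]
opening: 0.0851
```

```bash
cat > st.py <<'E'
from h import *
o=ctrl.get_obs();T=T_tool(o);print(o['t'],T,o['contact_force'],o['wrist_torque'],o['opening'],o['q'])
print("tool z yaw",np.arctan2(T[1,2],T[0,2]), "to target", T[:3,:3].T@(np.array([.4645,-.2465,.031])-T[:3,3]))
E
python3 st.py
```

```text
7.8833 [[-0.0094  0.8201 -0.5721  0.4616]
 [ 0.003  -0.5721 -0.8202 -0.245 ]
 [-1.     -0.0094  0.0029  0.0251]
 [ 0.      0.      0.      1.    ]] [-0.1641 -0.4084 -0.5922] [ 0.0152 -0.0552 -0.0146] 0.08506653045189641 [-0.6287  0.0423  1.9943 -0.0035  1.1143 -0.0181]
tool z yaw -2.1798735162521865 to target [-0.006   0.0032 -0.0004]
```

{"fn": "arm_command", "kwargs": {"plan": [[[-0.006, 0.0032, -0.0004, 0, 0, 0.5, 0.085], [0.0004, 0, 0, 0, 0, -0.03, 0.085], [0.0004, 0, 0, 0, 0, -0.03, 0.085]]]}}

```text
t: 8.13
tool_pos: [0.4636, -0.2459, 0.029]
tool_rot: [1.639, 0.859, -1.647]
contact_force: [0.0, -0.2, -1.4]
opening: 0.085
```

```bash
python3 st.py
```

```text
8.1333 [[-0.0053  0.8201 -0.5722  0.4636]
 [ 0.0002 -0.5722 -0.8201 -0.2459]
 [-1.     -0.0044  0.0029  0.029 ]
 [ 0.      0.      0.      1.    ]] [ 0.0492 -0.1937 -1.4304] [ 0.065  -0.0149 -0.0146] 0.08499148807407557 [-0.6279  0.038   1.991  -0.0033  1.117  -0.0173]
tool z yaw -2.179959065316161 to target [-0.002   0.0011  0.    ]
```

{"fn": "arm_command", "kwargs": {"plan": [[[-0.002, 0.001, 0, 0, 0, 0.2, 0.0], [0, 0, 0, 0, 0, 0, 0.0], [0, 0, 0, 0, 0, 0, 0.0], [0, 0, 0, 0, 0, 0, 0.0], [0, 0, 0, 0, 0, 0, 0.0], [0, 0, 0, 0, 0, 0, 0.0]]], "squeeze": 60}}

```text
t: 8.63
tool_pos: [0.4655, -0.2471, 0.0327]
tool_rot: [1.64, 0.854, -1.643]
contact_force: [-0.9, 0.8, -1.5]
opening: 0.0127
```

```bash
python3 st.py
```

```text
8.6333 [[-0.0002  0.8202 -0.572   0.4655]
 [-0.0034 -0.572  -0.8202 -0.2471]
 [-1.      0.0018  0.0029  0.0327]
 [ 0.      0.      0.      1.    ]] [-0.9041  0.8248 -1.544 ] [ 0.0519  0.0892 -0.0001] 0.012682186521345602 [-0.6277  0.0332  1.9886 -0.0032  1.1179 -0.0173]
tool z yaw -2.179774424231923 to target [ 0.0017 -0.0012  0.0001]
```

{"fn": "arm_command", "kwargs": {"plan": [[[-0.03, 0, 0, 0, 0, 0, 0.0], [-0.038, 0, 0, 0, 0, 0, 0.0], [-0.038, 0, 0, 0, 0, 0, 0.0], [-0.038, 0, 0, 0, 0, 0, 0.0], [-0.025, 0, 0, 0, 0, 0, 0.0]]]}}

```text
t: 9.05
tool_pos: [0.4592, -0.242, 0.1955]
tool_rot: [1.636, 0.878, -1.66]
contact_force: [1.0, -0.5, -0.7]
opening: 0.0127
```

```bash
cat > tgt.py <<'E'
from h import *
import sys
th,h=float(sys.argv[1]),float(sys.argv[2]); O=np.array([float(v) for v in sys.argv[3:6]]) if len(sys.argv)>3 else np.array([.614,.115,.057])
G=.0327
o=ctrl.get_obs(); T=T_tool(o); a=np.radians(25); n=np.array([-np.sin(a),0,np.cos(a)]); X=np.array([np.cos(a),0,np.sin(a)]); Y=np.array([0,1.,0])
b=np.cos(th)*X+np.sin(th)*Y; Rt=np.c_[-n,np.cross(-b,-n),-b]
p=O+(h+G)*n
zt=-T[:3,2]; k=T[:3,3]+G*T[:3,0]-O
print("t",o['t'],"F",o['contact_force'],"M",o['wrist_torque'],"q",o['q'],"open",o['opening'])
print("TCP",T[:3,3],"theta now",np.arctan2(zt@Y,zt@X),"tilt err",T[:3,0]@X,T[:3,0]@Y,"knob in panel (x,y,h)",k@X,k@Y,k@n)
print("turn deg (tool)",R.from_matrix(T[:3,:3].T@Rt).as_rotvec(degrees=True))
print("shift now-tool",T[:3,:3].T@(p-T[:3,3]),"shift in target-tool",Rt.T@(p-T[:3,3]),"world",p-T[:3,3])
print("F along n",np.dot(o['contact_force'],n))
E
python3 tgt.py 1.1 .06
```

```text
t 9.05 F [ 0.9505 -0.4879 -0.653 ] M [-0.0525 -0.0921 -0.0267] q [-0.627  -0.1625  1.88   -0.0028  1.4475 -0.0174] open 0.012663985482642751
TCP [ 0.4592 -0.242   0.1955] theta now 1.007771241070612 tilt err -0.44112527898752474 0.011479946300533395 knob in panel (x,y,h) -0.09617626063233257 -0.35663876818874224 0.16163639695832596
turn deg (tool) [-7.9375 12.914  22.8039]
shift now-tool [ 0.0562 -0.1082 -0.3591] shift in target-tool [ 0.0983 -0.0891 -0.3553] world [ 0.1156  0.357  -0.0545]
F along n -0.993501535813921
```

{"fn": "arm_command", "kwargs": {"plan": [[[-0.01, -0.01, -0.032, 0, 0, 0, 0.0], [-0.01, -0.01, -0.033, 0, 0, 0, 0.0], [0, -0.01, -0.033, 0, 0, 0, 0.0], [0, -0.01, -0.033, 0, 0, 0, 0.0], [0, -0.01, -0.033, 0, 0, 0, 0.0], [0, -0.01, -0.033, 0, 0, 0, 0.0], [0, -0.01, -0.033, 0, 0, 0, 0.0], [0, -0.01, -0.033, 0, 0, 0, 0.0], [0, -0.01, -0.033, 0, 0, 0, 0.0], [0, -0.01, -0.03, 0, 0, 0, 0.0], [0, -0.005, -0.015, 0, 0, 0, 0.0], [0, 0, 0, -1.98, 3.23, 5.7, 0.0], [0, 0, 0, -1.98, 3.23, 5.7, 0.0], [0, 0, 0, -1.98, 3.23, 5.7, 0.0], [0, 0, 0, -1.98, 3.23, 5.7, 0.0], [0, 0, 0, 0, 0, 0, 0.0]]]}}

```text
t: 10.38
tool_pos: [0.5749, 0.1124, 0.2142]
tool_rot: [1.781, 0.682, -1.121]
contact_force: [-1.3, -0.0, -2.0]
opening: 0.0127
```

```bash
python3 tgt.py 1.1 .06
```

```text
t 10.3833 F [-1.333  -0.0414 -1.9521] M [0.0169 0.472  0.0188] q [ 0.0891 -0.3097  2.0184 -0.0579  0.983   0.5746] open 0.012679952158830594
TCP [0.5749 0.1124 0.2142] theta now 1.1084259160202001 tilt err 0.016667097998912115 -0.009188559647642258 knob in panel (x,y,h) 0.03152473572778682 -0.002921390553928982 0.12629283955671725
turn deg (tool) [ 0.4832  0.0406 -1.0898]
shift now-tool [ 0.0657 -0.0302  0.0114] shift in target-tool [ 0.0663 -0.0288  0.0117] world [-0.0001  0.0026 -0.0732]
F along n -1.2058458557008909
```

{"fn": "arm_command", "kwargs": {"plan": [[[0, -0.03, 0.0114, 0.5, 0, -1.1, 0.0], [0.022, 0, 0, 0, 0, 0, 0.0], [0.022, 0, 0, 0, 0, 0, 0.0], [0.018, 0, 0, 0, 0, 0, 0.0], [0, 0, 0, 0, 0, 0, 0.0]]]}}

```text
t: 10.8
tool_pos: [0.5682, 0.1153, 0.1412]
tool_rot: [1.783, 0.702, -1.153]
contact_force: [-0.7, -0.3, -2.0]
opening: 0.0125
```

```bash
python3 tgt.py 1.1 .06; python3 look.py w5.png panel spindle_tip knob knob_slot | tail -n +4; python3 - <<'E'
from h import *
for n in("scene","side"):
    im=get_image(n)
    for th in("knob","knob_slot","panel","spindle_tip"):
        for r in mark_of(n,th)[:4]:
            p=w(n,r["at"])
            if p[1]>0: print(n,th,round(r["conf"],2),p)
    cv2.imwrite(f"pics/{n}5.png",im[...,::-1])
A=cv2.imread("pics/w5.png"); c=pix("side",[.614,.115,.09]).astype(int); s=cv2.imread("pics/side5.png")[c[1]-48:c[1]+48,c[0]-32:c[0]+32]
cv2.imwrite("pics/m5.png",np.hstack([A,cv2.resize(s,(256,384),interpolation=cv2.INTER_CUBIC)]))
E
```

```text
t 10.8 F [-0.7468 -0.3258 -2.0306] M [0.0261 0.3173 0.0543] q [ 0.0901 -0.2356  2.0792 -0.0487  0.8771  0.5898] open 0.012454807263361276
TCP [0.5682 0.1153 0.1412] theta now 1.094422780851873 tilt err -0.013335479098419182 -0.0005235037196134606 knob in panel (x,y,h) -0.0063406447128916 0.00030995936142470815 0.06300609942346283
turn deg (tool) [-0.3217  0.3752  0.6663]
shift now-tool [ 0.0029  0.0054 -0.0024] shift in target-tool [ 0.003   0.0054 -0.0024] world [ 0.0066 -0.0003 -0.0002]
F along n -1.5247657193229567
 [ 0.      0.      0.      1.    ]] [ 0.0901 -0.2356  2.0792 -0.0487  0.8771  0.5898] [-0.7468 -0.3258 -2.0306]
knob 0.93 [0.5839 0.1147 0.1152] [254. 225.]
scene knob 0.67 [0.5886 0.1171 0.1191]
scene knob_slot 0.59 [0.5856 0.1185 0.1233]
scene panel 0.86 [0.6121 0.1151 0.0578]
scene spindle_tip 0.63 [0.6057 0.1155 0.0803]
side knob 0.82 [0.5869 0.114  0.1173]
side knob_slot 0.9 [0.5856 0.1187 0.1241]
side panel 0.8 [0.6101 0.1096 0.0573]
side spindle_tip 0.73 [0.607  0.1117 0.0748]
```

View pics/m5.png

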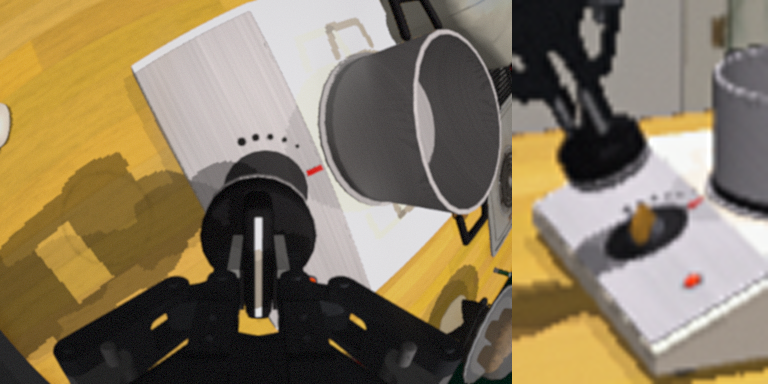

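```bash
python3 - <<'E'
from h import *
T=T_tool()
im=cv2.imread("pics/w5.png"); hsv=cv2.cvtColor(im,cv2.COLOR_BGR2HSV)
for u in [(258,217),(258,316)]:
    o,d=ray("wrist",u); o=T[:3,:3].T@(o-T[:3,3]); d=T[:3,:3].T@d; print("line end tool",o+d*(-.0233-o[0])/d[0])
g=im.max(2)
for dz in(-.004,0,.004):
  c=np.array([.0327,0,dz])
  def pr(p): return pix("wrist",(T@np.r_[p,1])[:3])
  for hh,nm in((0,"base"),(.026,"top")):
    A=np.array([pr(c+[-hh,.034*np.sin(t),.034*np.cos(t)]) for t in np.linspace(0,6.28,90)])
    print(dz,nm,"top row",A[:,1].min(),"left",A[:,0].min(),"right",A[:,0].max(),"row at left",A[A[:,0].argmin(),1])
print([ (r,int(g[r,258]),int(g[r,248])) for r in range(170,222,3)])
for r in (225,235,245): print(r,[int(v) for v in g[r,194:212:2]],[int(v) for v in g[r,306:324:2]])
v=cv2.resize(im[140:330,170:350],None,fx=4,fy=4,interpolation=cv2.INTER_CUBIC)
for hh,dz,col in((0,0,(0,0,255)),(.026,0,(0,255,0))):
    A=np.array([pr(np.array([.0327-hh,.034*np.sin(t),.034*np.cos(t)+dz])) for t in np.linspace(0,6.28,90)]); cv2.polylines(v,[((A-[170,140]+.5)*4).astype(int)],True,col,1)
for z in(-.032,.032): cv2.circle(v,tuple(((pr([-.0233,0,z])-[170,140]+.5)*4).astype(int)),4,(255,0,255),-1)
cv2.imwrite("pics/m6.png",v[:600])
E
```

```text
line end tool [-0.0233  0.002  -0.0278]
line end tool [-0.0233  0.002   0.0282]
-0.004 base top row 166.05991539759364 left 201.94080500333052 right 307.7769973096081 row at left 215.38405555197696
-0.004 top top row 176.82828859183758 left 193.95613777906001 right 314.9213432081774 row at left 232.54985191536423
0 base top row 172.50334908762355 left 202.35133071279222 right 307.4115199674823 row at left 221.11423784573003
0 top top row 184.2516978496656 left 194.54290524267446 right 314.39733802485193 row at left 238.90984860890717
0.004 base top row 178.8797670253498 left 202.76924370998321 right 307.0394935351006 row at left 226.7531446368369
0.004 top top row 191.57104618000932 left 195.13765063485832 right 313.86629848796645 row at left 245.1391528838664
[(170, 54, 32), (173, 66, 38), (176, 95, 114), (179, 4, 26), (182, 18, 18), (185, 21, 16), (188, 28, 9), (191, 19, 16), (194, 15, 11), (197, 18, 13), (200, 11, 13), (203, 15, 12), (206, 15, 17), (209, 27, 18), (212, 29, 27), (215, 33, 27), (218, 206, 28), (221, 229, 29)]
225 [116, 114, 114, 100, 39, 18, 15, 18, 21] [40, 40, 39, 30, 95, 188, 200, 200, 201]
235 [144, 195, 183, 87, 6, 16, 14, 19, 18] [30, 37, 41, 37, 32, 124, 191, 195, 197]
245 [188, 206, 221, 196, 57, 15, 13, 14, 21] [21, 25, 33, 28, 104, 189, 191, 194, 193]
```

View pics/m6.png

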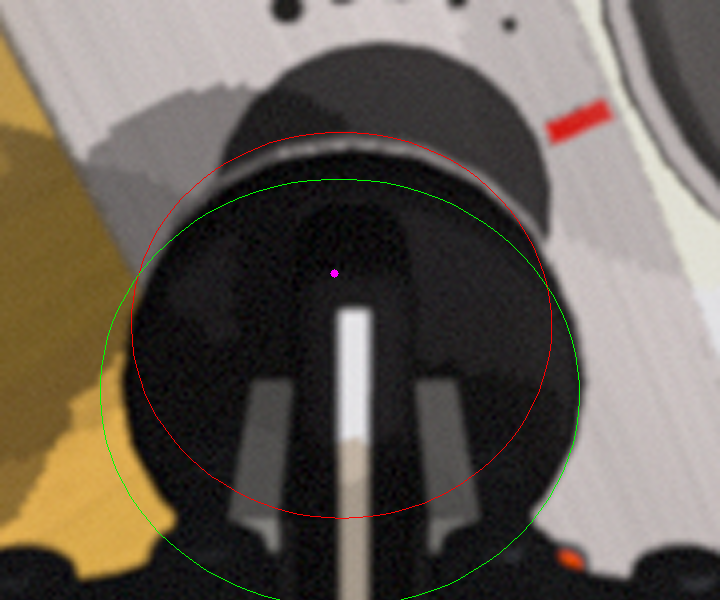

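```bash
python3 - <<'E'
from h import *
T=T_tool(); a=np.radians(25); n=np.array([-np.sin(a),0,np.cos(a)]); X=np.array([np.cos(a),0,np.sin(a)]); Y=np.array([0,1.,0]); O=np.array([.6135,.114,.057])
out=[]
for nm in("scene","side"):
    im=cv2.imread(f"pics/{nm}5.png"); c=pix(nm,O+.04*n).astype(int)-[32,36]; S=6
    v=cv2.resize(im[c[1]:c[1]+72,c[0]:c[0]+64],None,fx=S,fy=S,interpolation=cv2.INTER_CUBIC)
    q=lambda p: tuple(int(t) for t in (pix(nm,p)-c+.5)*S)
    ts=np.linspace(0,6.28,60)
    cv2.polylines(v,[np.array([q((T@np.array([.0327,.034*np.cos(t),.034*np.sin(t),1]))[:3]) for t in ts])],True,(0,0,255),1)
    b=np.cos(.9)*X+np.sin(.9)*Y
    cv2.line(v,q(O+.019*n-.013*b),q(O+.019*n+.013*b),(0,255,0),1); cv2.line(v,q(O+.040*X),q(O+.05*X),(0,255,0),1); cv2.line(v,q(O),q(O+.019*n),(255,0,255),1)
    out.append(v)
cv2.imwrite("pics/m7.png",np.hstack(out))
E
```

```text
(no output)
```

View pics/m7.png

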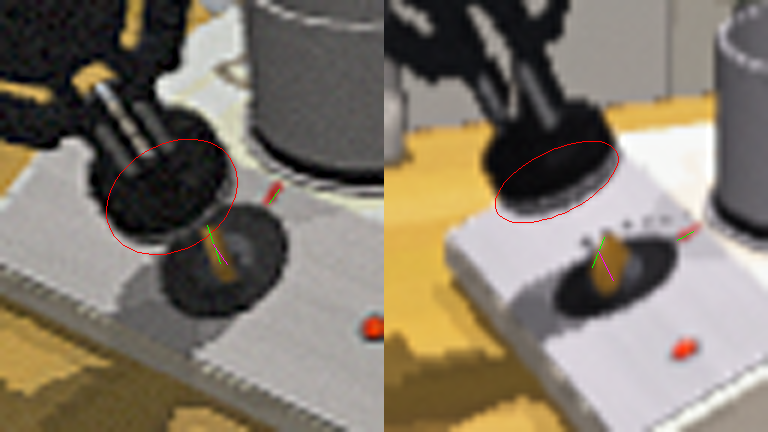

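Overlay check: the predicted red mark and blade angle fit both fixed views, with the spindle axis about 1–1.5 mm to −y. The held knob sits about 1–2 mm towards +bar in the grip. I'll correct for both and descend to just above contact.

```bash
sed -i 's/\[.614,.115,.057\]/[.6135,.113,.057]/; s/p=O+(h+G)\*n/p=O+h*n-Rt@[G,0,-.0015]/; s/T\[:3,3\]+G\*T\[:3,0\]-O/T[:3,3]+T[:3,:3]@[G,0,-.0015]-O/' tgt.py; python3 tgt.py 1.1 .024
```

```text
t 11.55 F [-0.4009 -0.113  -1.425 ] M [ 0.056   0.3498 -0.0697] q [ 0.0908 -0.2416  2.0788 -0.049   0.8746  0.5892] open 0.012789449858901089
TCP [0.5695 0.1158 0.1453] theta now 1.095583928309379 tilt err -0.004517969578812036 0.000394043713139669 knob in panel (x,y,h) -0.0020246748580455467 0.004175960266408527 0.06587014855997096
turn deg (tool) [-0.2532  0.0978  0.2407]
shift now-tool [0.0419 0.0038 0.0028] shift in target-tool [0.0419 0.0036 0.0029] world [ 0.0194 -0.0042 -0.0372]
F along n -1.122102308312106
```

{"fn": "arm_command", "kwargs": {"plan": [[[0.012, 0.0036, 0.0029, -0.25, 0.1, 0.24, 0.0], [0.014, 0, 0, 0, 0, 0, 0.0], [0.01, 0, 0, 0, 0, 0, 0.0], [0.003, 0, 0, 0, 0, 0, 0.0]]]}}

```text
t: 11.88
tool_pos: [0.5894, 0.1118, 0.1118]
tool_rot: [1.787, 0.695, -1.132]
contact_force: [-0.3, -0.4, -1.6]
opening: 0.0127
```

```bash
python3 tgt.py 1.1 .013
```

```text
t 11.8833 F [-0.3081 -0.3894 -1.6047] M [-0.0138  0.3442 -0.0081] q [ 0.079  -0.1528  2.0658 -0.0467  0.7895  0.5747] open 0.012727038943525091
TCP [0.5894 0.1118 0.1118] theta now 1.1004555509928156 tilt err 0.004479737762741478 0.0005259424249725586 knob in panel (x,y,h) 0.0021795618122682943 0.00014371325599740747 0.02716002151091307
turn deg (tool) [ 0.0258 -0.1432 -0.2151]
shift now-tool [ 0.0141 -0.0018  0.0011] shift in target-tool [ 0.0142 -0.0018  0.001 ] world [ 0.0041 -0.0001 -0.0137]
F along n -1.3241141718599587
```

{"fn": "arm_command", "kwargs": {"plan": [[[0.004, -0.0018, 0.001, 0, -0.1, -0.2, 0.0], [0.004, 0, 0, 0, 0, 0, 0.0], [0.004, 0, 0, 0, 0, 0, 0.0], [0.002, 0, 0, 0, 0, 0, 0.0]]]}}

```text
t: 12.22
tool_pos: [0.5936, 0.1119, 0.0967]
tool_rot: [1.785, 0.699, -1.138]
contact_force: [-1.1, 0.3, -0.7]
opening: 0.0127
```

```bash
python3 tgt.py 1.1 .013
```

```text
t 12.2167 F [-1.1085  0.3084 -0.6744] M [0.0771 0.2952 0.0188] q [ 0.0782 -0.118   2.0616 -0.0466  0.7643  0.5749] open 0.012728642581471099
TCP [0.5936 0.1119 0.0967] theta now 1.1004350097133118 tilt err -0.000947771210605266 0.0007313136554597532 knob in panel (x,y,h) -0.0006164236020792644 0.00026239262939542485 0.011734325988753184
turn deg (tool) [ 0.0249 -0.0127  0.0674]
shift now-tool [-0.0013  0.0006 -0.0001] shift in target-tool [-0.0013  0.0006 -0.0001] world [-0.     -0.0002  0.0014]
F along n -0.14277867594195326
```

{"fn": "arm_command", "kwargs": {"plan": [[[0.003, 0.0003, 0, 0, 0, 0, 0.0], [0.003, 0, 0, 0, 0, 0, 0.0]]]}}

```text
t: 12.38
tool_pos: [0.5961, 0.1124, 0.0925]
tool_rot: [1.785, 0.7, -1.14]
contact_force: [-20.6, -1.4, 22.8]
opening: 0.013
```

```bash
python3 tgt.py 1.1 .013
```

```text
t 12.3833 F [-20.6122  -1.4066  22.7564] M [ 0.0287  2.0689 -0.1812] q [ 0.0782 -0.1043  2.0566 -0.0455  0.7577  0.5751] open 0.012986471703953964
TCP [0.5961 0.1124 0.0925] theta now 1.0997422191063133 tilt err -0.003154401853262587 0.001518553102674125 knob in panel (x,y,h) -0.00020850643426158848 0.0007504726325246458 0.006832518131030096
turn deg (tool) [-0.0148  0.0045  0.2005]
shift now-tool [-0.0062  0.0004  0.0006] shift in target-tool [-0.0062  0.0004  0.0006] world [-0.0025 -0.0007  0.0056]
F along n 29.33544843189282
```

{"fn": "arm_command", "kwargs": {"plan": [[[-0.0015, 0, 0, 2, 0, 0, 0.0], [0.0005, 0, 0, 2.5, 0, 0, 0.0], [0.001, 0, 0, 2.5, 0, 0, 0.0], [0.001, 0, 0, 2.5, 0, 0, 0.0]]]}}

```text
t: 12.72
tool_pos: [0.5967, 0.1128, 0.0927]
tool_rot: [1.928, 0.618, -1.232]
contact_force: [-1.3, 0.9, -2.3]
opening: 0.013
```

```bash
python3 tgt.py 0.9 .0
```

```text
t 12.7167 F [-1.3127  0.8733 -2.2714] M [ 0.0609  0.4077 -0.0164] q [ 0.0788 -0.1027  2.0547 -0.0454  0.7582  0.7479] open 0.013034480432247053
TCP [0.5967 0.1128 0.0927] theta now 0.9274099697137141 tilt err -0.0033344698618734993 0.0018613628822130024 knob in panel (x,y,h) 0.0006780026711625422 0.0010909695261781815 0.006773467734583661
turn deg (tool) [1.5704 0.0323 0.2164]
shift now-tool [ 0.0068 -0.      0.0013] shift in target-tool [ 0.0068 -0.      0.0013] world [ 0.0021 -0.001  -0.0065]
F along n -1.5038299612997972
```

{"fn": "arm_command", "kwargs": {"plan": [[[0.003, 0, 0, 0.5, 0, 0, 0.0], [0.003, 0, 0, 0.5, 0, 0, 0.0], [0.003, 0, 0, 0, 0, 0, 0.0]]]}}

```text
t: 12.97
tool_pos: [0.6001, 0.1139, 0.0864]
tool_rot: [1.942, 0.611, -1.244]
contact_force: [-47.4, 0.3, 50.0]
opening: 0.0125
```

```bash
python3 tgt.py 0.9 .0
```

```text
t 12.9667 F [-47.4063   0.2568  50.0148] M [-0.5459  3.7354 -0.2901] q [ 0.0796 -0.0832  2.048  -0.0443  0.7482  0.7666] open 0.012501945155626866
TCP [0.6001 0.1139 0.0864] theta now 0.9089668649099774 tilt err -0.006254187311056858 0.003053568319100697 knob in panel (x,y,h) 0.0009716041636070718 0.0021356821334467396 -0.0004079228895617174
turn deg (tool) [0.5135 0.084  0.3898]
shift now-tool [-0.0004  0.0003  0.0023] shift in target-tool [-0.0004  0.0003  0.0023] world [-0.0012 -0.002  -0.0001]
F along n 65.3635209124611
```

{"fn": "arm_command", "kwargs": {"plan": [[[-0.003, 0, 0, 0, 0, 0, 0.0], [-0.0005, 0, 0, 0, 0, 0, 0.0]]]}}

```text
t: 13.13
tool_pos: [0.5989, 0.1143, 0.0905]
tool_rot: [1.941, 0.613, -1.243]
contact_force: [-0.9, 0.6, -2.3]
opening: 0.0124
```

```bash
python3 tgt.py 0.9 .0; python3 - <<'E'
from h import *
T=T_tool(); a=np.radians(25); n=np.array([-np.sin(a),0,np.cos(a)]); X=np.array([np.cos(a),0,np.sin(a)]); Y=np.array([0,1.,0]); O=np.array([.6135,.113,.057])
out=[]; ts=np.linspace(0,6.28,60)
for nm in("scene","side"):
    im=get_image(nm)[...,::-1]; c=pix(nm,O+.03*n).astype(int)-[32,36]; S=6
    for th in("knob","knob_slot"):
        for r in mark_of(nm,th)[:4]:
            p=w(nm,r["at"])-O
            if p[1]>-.1: print(nm,th,round(r["conf"],2),p@X,p@Y,p@n)
    v=cv2.resize(im[c[1]:c[1]+72,c[0]:c[0]+64],None,fx=S,fy=S,interpolation=cv2.INTER_CUBIC)
    q=lambda p: tuple(int(t) for t in (pix(nm,p)-c+.5)*S)
    for h,col in((0,(0,255,0)),(.013,(0,0,255))):
        cv2.polylines(v,[np.array([q(O+h*n+.034*np.cos(t)*X+.034*np.sin(t)*Y) for t in ts])],True,col,1)
    out.append(v)
cv2.imwrite("pics/m8.png",np.hstack(out))
E
```

```text
t 13.1333 F [-0.9356  0.5894 -2.3149] M [0.1164 0.456  0.0233] q [ 0.0805 -0.092   2.0484 -0.044   0.7567  0.7652] open 0.012382857050876283
TCP [0.5989 0.1143 0.0905] theta now 0.9107768102491003 tilt err -0.006395295907877253 0.003375413894212198 knob in panel (x,y,h) 0.0016150937242361593 0.0026156596993195808 0.0037967630121203575
turn deg (tool) [0.6172 0.0741 0.4077]
shift now-tool [0.0038 0.0001 0.0031] shift in target-tool [0.0038 0.0001 0.0031] world [-0.0001 -0.0025 -0.0042]
F along n -1.7025598974158223
scene knob 0.9 0.0037831344786883538 0.0022632664790141893 0.0016071288484022488
scene knob_slot 0.78 0.0009971113221666596 0.0043872672659230755 0.010194136221668938
side knob 0.85 0.004545538790142688 -0.003989706212700575 0.0013879799311908218
side knob_slot 0.87 0.006099293373712599 0.003878341498042545 0.011126032709621656
```

View pics/m8.png

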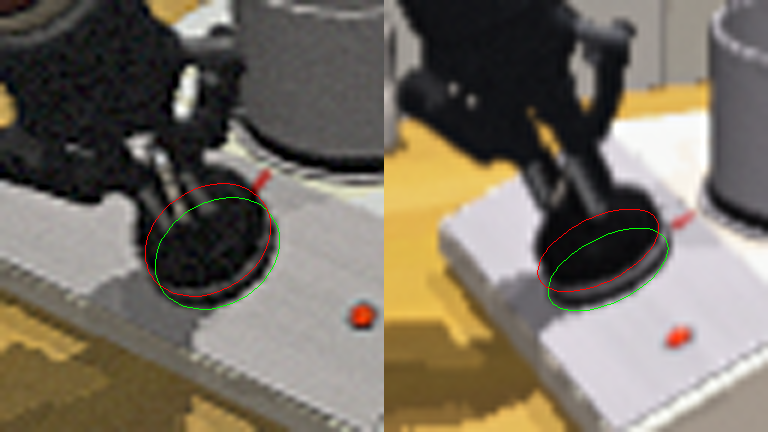

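{"fn": "arm_command", "kwargs": {"plan": [[[0.0025, 0, 0, 0, 0, 0.2, 0.0], [0.0015, 0, 0, 0, 0, 0.1, 0.0]]]}}

```text
t: 13.6
tool_pos: [0.6003, 0.1142, 0.0866]
tool_rot: [1.941, 0.607, -1.242]
contact_force: [-21.9, 1.5, 22.1]
opening: 0.0127
```

```bash
python3 tgt.py 0.9 .0
```

```text
t 13.6 F [-21.8712   1.5423  22.1349] M [-0.0768  1.9564 -0.1092] q [ 0.0821 -0.0833  2.0482 -0.0508  0.7463  0.773 ] open 0.012654172526912047
TCP [0.6003 0.1142 0.0866] theta now 0.9096992907640731 tilt err -0.004066935321870078 -0.00013305778206301744 knob in panel (x,y,h) 0.0012854343188595044 0.002352080156069067 -0.00031710572415471594
turn deg (tool) [0.5555 0.15   0.1785]
shift now-tool [-0.0003  0.0003  0.0027] shift in target-tool [-0.0003  0.0003  0.0027] world [-0.0014 -0.0023 -0.0003]
F along n 29.304235110304464
```

```bash
python3 - <<'E'
from h import *
im=get_image("wrist")[...,::-1]; cv2.imwrite("pics/w6.png",im); a=cv2.imread("pics/w5.png")
for i in (a,im):
    hsv=cv2.cvtColor(np.ascontiguousarray(i),cv2.COLOR_BGR2HSV); m=(hsv[...,2]>110)&(hsv[...,1]<90)
    print([r for r in range(195,335) if m[r,254:263].sum()>=3][::200] , [ (r,int(i[r,255:261].max(2).mean())) for r in list(range(208,222,2))+list(range(306,326,2))])
    for r in (225,300): print([int(v) for v in i[r,248:270].max(1)])
cv2.imwrite("pics/m9.png",np.hstack([cv2.resize(i[150:340,170:350],(380,400),interpolation=cv2.INTER_CUBIC) for i in(a,im)]))
E
```

```text
Traceback (most recent call last):
numpy.exceptions.AxisError: axis 2 is out of bounds for array of dimension 2
```

```bash
python3 - <<'E'
import cv2,numpy as np
a=cv2.imread("pics/w5.png"); b=cv2.imread("pics/w6.png")
cv2.imwrite("pics/m9.png",np.hstack([cv2.resize(i[150:340,170:350],(380,400),interpolation=cv2.INTER_CUBIC) for i in(a,b)]))
E
```

```text
(no output)
```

View pics/m9.png

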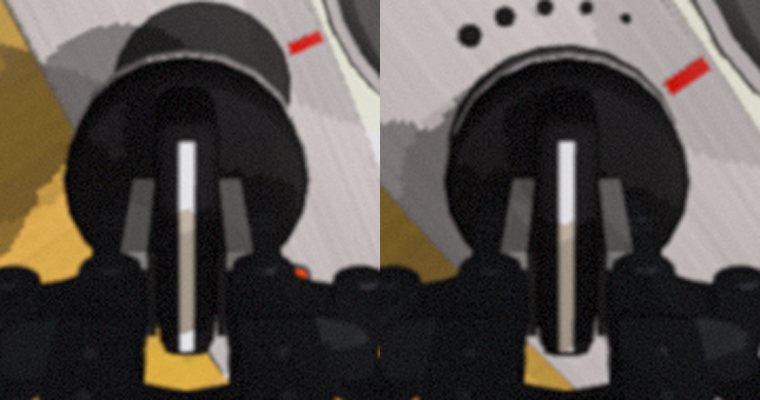

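The white line is the same size and in the same place in the grip, so nothing slipped and the knob really has dropped home. Now turning clockwise.

{"fn": "arm_command", "kwargs": {"plan": [[[-0.0006, 0, 0, 4, 0, 0, 0.0], [0.0003, 0, 0, 4, 0, 0, 0.0], [0.0003, 0, 0, 4, 0, 0, 0.0], [0.0003, 0, 0, 4, 0, 0, 0.0]]]}}

```text
t: 13.98
tool_pos: [0.5995, 0.1149, 0.0865]
tool_rot: [2.172, 0.448, -1.395]
contact_force: [-5.8, 0.3, 5.7]
opening: 0.0129
```

```bash
python3 tgt.py 0.0 .0
```

```text
t 13.9833 F [-5.7815  0.3412  5.6685] M [-0.1936  0.8846  0.3282] q [ 0.0838 -0.0833  2.0477 -0.052   0.7499  1.0625] open 0.012853335216831126
TCP [0.5995 0.1149 0.0865] theta now 0.6226463614959487 tilt err -0.007047177607610339 -0.0005684835442038572 knob in panel (x,y,h) 0.0007208412977271476 0.002753962393956866 -8.479780207375525e-05
turn deg (tool) [35.6742  0.4008  0.0942]
shift now-tool [-0.0001  0.0008  0.0021] shift in target-tool [-0.0001  0.0019  0.0012] world [-0.0011 -0.0019 -0.0005]
F along n 7.580758088730583
```

{"fn": "arm_command", "kwargs": {"plan": [[[0.0003, 0, 0, 4, 0, 0, 0.0], [0.0003, 0, 0, 4, 0, 0, 0.0], [0.0003, 0, 0, 4, 0, 0, 0.0], [0.0003, 0, 0, 4, 0, 0, 0.0], [0.0003, 0, 0, 4, 0, 0, 0.0], [0.0003, 0, 0, 4, 0, 0, 0.0]]]}}

```text
t: 14.48
tool_pos: [0.5994, 0.1153, 0.0865]
tool_rot: [2.5, 0.151, -1.611]
contact_force: [-6.2, 1.9, 4.4]
opening: 0.0128
```

```bash
python3 tgt.py 0.0 .0
```

```text
t 14.4833 F [-6.1808  1.8662  4.4175] M [-0.0982  0.6903  0.3969] q [ 0.0861 -0.0814  2.0454 -0.0569  0.7537  1.498 ] open 0.012809792733887462
TCP [0.5994 0.1153 0.0865] theta now 0.19279875218322898 tilt err -0.009866259125528817 -0.0033895333801040872 knob in panel (x,y,h) 0.0008531841874456223 0.0024573138675215017 -5.748752743170255e-05
turn deg (tool) [11.0469  0.5823 -0.1391]
shift now-tool [-0.      0.002   0.0016] shift in target-tool [-0.      0.0023  0.0012] world [-0.0011 -0.0023 -0.0005]
F along n 6.615715159578122
```

{"fn": "arm_command", "kwargs": {"plan": [[[0.0003, 0, 0, 4, 0.2, 0, 0.0], [0.0003, 0, 0, 4, 0.2, 0, 0.0], [0.0003, 0, 0, 2.5, 0.2, 0, 0.0], [0.0003, 0, 0, 1, 0, 0, 0.0]]]}}

```text
t: 14.82
tool_pos: [0.5993, 0.1154, 0.0863]
tool_rot: [-2.641, 0.017, 1.685]
contact_force: [-5.5, 0.2, 4.3]
opening: 0.0131
```

```bash
python3 tgt.py 0.0 .0
```

```text
t 14.8167 F [-5.4961  0.1567  4.3337] M [-0.0532  0.7452  0.2618] q [ 0.0873 -0.085   2.051  -0.061   0.7434  1.7083] open 0.013071886925936848
TCP [0.5993 0.1154 0.0863] theta now -0.013316401881359297 tilt err -0.0014015857615827477 -0.00452366077705784 knob in panel (x,y,h) 0.0009364179306307843 0.002210531261784693 -0.00015850002656823712
turn deg (tool) [-0.7628  0.0786 -0.2597]
shift now-tool [-0.0001  0.0024  0.001 ] shift in target-tool [-0.0002  0.0024  0.001 ] world [-0.001  -0.0024 -0.0003]
F along n 6.250453125735016
```

{"fn": "arm_command", "kwargs": {"plan": [[[0, 0, 0, 0, 0, 0, 0.085], [0, 0, 0, 0, 0, 0, 0.085], [0, 0, 0, 0, 0, 0, 0.085], [-0.002, 0, 0, 0, 0, 0, 0.085], [-0.002, 0, 0, 0, 0, 0, 0.085], [-0.01, 0, 0, 0, 0, 0, 0.085], [-0.02, 0, 0, 0, 0, 0, 0.085], [-0.03, 0, 0, 0, 0, 0, 0.085], [-0.03, 0, 0, 0, 0, 0, 0.085], [-0.03, 0, 0, 0, 0, 0, 0.085], [0, 0, 0, 0, 0, 0, 0.085], [0, 0, 0, 0, 0, 0, 0.085]]]}}

```text
t: 15.82
tool_pos: [0.5446, 0.1154, 0.2076]
tool_rot: [-2.647, 0.017, 1.679]
contact_force: [0.1, -0.4, -0.2]
opening: 0.0848
```

```bash
python3 - <<'E'
from h import *
o=ctrl.get_obs(); print(o['t'],o['tool_pos'],o['contact_force'],o['opening'])
a=np.radians(25); n=np.array([-np.sin(a),0,np.cos(a)]); X=np.array([np.cos(a),0,np.sin(a)]); Y=np.array([0,1.,0]); O=np.array([.6135,.114,.057])
out=[]; ts=np.linspace(0,6.28,60)
for nm in("scene","side","wrist"):
    im=get_image(nm)[...,::-1]; c=pix(nm,O+.03*n).astype(int)
    for th in("knob",) if nm=="wrist" else ("knob","jam_jar","mug","fish_tin"):
        for r in mark_of(nm,th)[:4]:
            p=w(nm,r["at"])-O
            if th!="knob": print(nm,th,w(nm,r["at"]))
            elif p[1]>-.1: print(nm,th,round(r["conf"],2),p@X,p@Y,p@n)
    d=64 if nm=="wrist" else 30; c=np.clip(c,d,[512-d,384-d]); v=cv2.resize(im[c[1]-d:c[1]+d,c[0]-d:c[0]+d],(266,266),interpolation=cv2.INTER_CUBIC)
    if nm!="wrist":
        q=lambda p: tuple(int(t) for t in (pix(nm,p)-c+d+.5)*266/(2*d))
        cv2.polylines(v,[np.array([q(O+.034*np.cos(t)*X+.034*np.sin(t)*Y) for t in ts])],True,(0,255,0),1)
        cv2.line(v,q(O+.056*n-.028*X),q(O+.056*n+.028*X),(0,0,255),1)
    out.append(v)
cv2.imwrite("pics/m10.png",np.hstack(out))
E
```

```text
15.8167 [0.5446 0.1154 0.2076] [ 0.0785 -0.3989 -0.2069] 0.0847647617045179
scene knob 0.94 0.0016545085676423824 0.006024397327980088 -0.0038316747672699904
scene jam_jar [ 0.6408 -0.211  -0.0017]
scene mug [ 0.6407 -0.3796 -0.0004]
scene mug [0.6073 0.1158 0.0784]
scene fish_tin [ 0.407  -0.0786 -0.0007]
side knob 0.68 0.005897432003533189 -0.004231779547745243 -0.0035189470002132844
side jam_jar [ 0.6445 -0.2101  0.0021]
side mug [ 0.6427 -0.3799  0.0021]
side fish_tin [ 0.4073 -0.0763 -0.0011]
wrist knob 0.73 0.0049227293499237105 -0.00040875324656698686 0.0019455051337710454
```

View pics/m10.png

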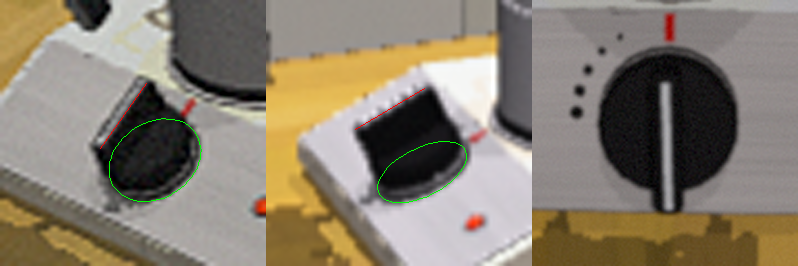

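The final pictures show the knob flat on the panel, with the line at wrist-crop (668,85)–(668,208) pointing at the red mark (670,27). The gripper is clear of it and the bystanders haven't moved, so I'm handing in.

```bash
python3 -c "
from station import *
print(finish_job())"
```

```text
the job is handed in; nothing more can be done
None
```

I picked up the middle of the three knobs, the only one matching 68 mm across. I set it on the spindle and turned it clockwise under light pressure until it dropped home at about 0.91 rad from off. I then turned it to off, let go and backed away. I handed the job in at about 16 s of the 58 s allowed; no verdict is reported.

**Final checks:**
- **Bar angle:** it was about −0.01 rad from straight up the slope just before release. The line points at the red mark in the wrist picture.
- **Seating:** the knob was about 0 mm from the panel by the tool pose. The white line's unchanged size and place in the wrist picture showed the knob had not slipped in the grip.
- **Bystanders:** the jam jar, mug and tin still read within about 5 mm of where they started, which is roughly the networks' noise.
- **Contact:** the force on the gripper was near zero after backing away.

**What disagreed or went less well:**
- **Position readings:** the final network estimates of the knob differed by up to 6 mm between cameras (height −3.8 to +1.9 mm). I went by the picture, the tool pose and the contact heights instead.
- **Pressing force:** "pressing lightly" was overshot once, when the wrist force briefly reached about 65–70 N while pushing home. I backed off at once and turned the knob with about 7 N. That stayed under the 120 N wrist limit.

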